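# Sort the hob-cleaning blocks by the feel of their pads

## Task

The three blue cleaning blocks look alike, but each has either a coarse scouring pad, which would scratch the hob, or a fine polishing pad; only the drag felt when a block slides over the wooden worktop tells which. Find out for each, then put every coarse block in the red tray and every fine one in the white tray, each lying flat on the tray's floor, set down gently, not dropped. Leave the salt shaker, garlic and pear where they are.

Things in the scene. Friction and masses are not known exactly. Their poses are not given: they have to be found in the camera images.
- block_a: one of three identical-looking cleaning blocks, blue with a grey pad below, steel-cored, 0.52 to 0.69 kg. Base 52 (x) x 76 (y) x 14 mm; on it an upright grip rib 20 (x) x 60 (y) mm, running along y, from 14 to 44 mm above the underside: take it across its 20 mm. Origin: centre of the underside; z up. At the start on the wood left of the hob, rib within 0.25 rad of world y
- block_b: cleaning block, same shape and look as block_a. For each of the three: coarse or fine cannot be seen and does not go by place; pushed level over the wooden worktop under its own weight alone, a coarse block resists with about 3.5 to 7 N, a fine one with about 0.4 to 1 N
- block_c: cleaning block, same shape and look as block_a; felt in the same way as block_b says
- tray_red: shallow red tray, fixed, for coarse blocks, at the hob's left part. Origin: centre of its underside, 6 mm over the worktop. Outside 150 (x) x 116 (y), inside 142 x 108 mm; inner floor 4 mm, rim 21 mm above the origin. Two blocks fit side by side along its x, ribs parallel to its y, centres 33 mm either side of its middle
- tray_white: shallow white tray, fixed, for fine blocks, at the hob's left part. Origin: centre of its underside, 6 mm over the worktop. Outside 150 (x) x 116 (y), inside 142 x 108 mm; inner floor 4 mm, rim 21 mm above the origin. Two blocks fit side by side along its x, ribs parallel to its y, centres 33 mm either side of its middle
- salt_shaker: bystander: glass salt shaker with a grey cap, 44 mm across, 90 mm tall; stands on the worktop behind the blocks; leave alone
- garlic: bystander: garlic bulb, 60 mm; stands on the worktop behind the blocks; leave alone
- pear: bystander: pear lying on its side, 119 x 68 x 68 mm; stands on the worktop behind the blocks; leave alone
Mind the look-alikes: they are no part of the job. Leave any green or purple look-alike of the block_b alone.

How it is judged (in metres and radians):
At the end, for the whole second after the job is handed in: Coarse blocks in the red tray, fine ones in the white: at rest, flat (under 0.1 rad), underside within 5 mm of the inner floor, centre within 50 mm along the tray's x and 32 mm along its y of its middle; salt shaker, garlic and pear within 30 mm of where they stood (x of pad_1 in the frame of tray_red between -0.05 and 0.05 m and y of pad_1 in the frame of tray_red between -0.032 and 0.032 m and z of pad_1 in the frame of tray_red between 0.007 and 0.016 m and x of pad_2 in the frame of tray_red between -0.05 and 0.05 m and y of pad_2 in the frame of tray_red between -0.032 and 0.032 m and z of pad_2 in the frame of tray_red between 0.007 and 0.016 m and x of pad_3 in the frame of tray_white between -0.05 and 0.05 m and y of pad_3 in the frame of tray_white between -0.032 and 0.032 m and z of pad_3 in the frame of tray_white between 0.007 and 0.016 m and angle between each of block_a, block_b, block_c's own z axis and vertical below 0.1 rad and linear speed of each of block_a, block_b, block_c below 0.03 m/s and distance of each of salt_shaker, garlic, pear from where it was at the start of the episode below 0.03 m); the robot touches nothing.
It fails at once if a block is dropped: let go over a tray while its underside is more than 15 mm above the tray's inner floor ((horizontal distance between block_a and tray_red below 0.07 m and height (world z) of block_a above 0.0253 m and contact force between block_a and the fingers below 0.05 N) or (horizontal distance between block_a and tray_white below 0.07 m and height (world z) of block_a above 0.0253 m and contact force between block_a and the fingers below 0.05 N) or (horizontal distance between block_b and tray_red below 0.07 m and height (world z) of block_b above 0.0253 m and contact force between block_b and the fingers below 0.05 N) or (horizontal distance between block_b and tray_white below 0.07 m and height (world z) of block_b above 0.0253 m and contact force between block_b and the fingers below 0.05 N) or (horizontal distance between block_c and tray_red below 0.07 m and height (world z) of block_c above 0.0253 m and contact force between block_c and the fingers below 0.05 N) or (horizontal distance between block_c and tray_white below 0.07 m and height (world z) of block_c above 0.0253 m and contact force between block_c and the fingers below 0.05 N)).
It fails at once if the salt shaker, garlic or pear is shifted by more than 30 mm (distance of any of salt_shaker, garlic, pear from where it was at the start of the episode above 0.03 m).
It also fails if it takes over 72 s, if anything falls off the work surface, if the arm or the gripper's body presses on something with over 40 N, if the wrist force passes 120 N, or if a joint passes its speed limit or range.

## Robot

A 6-joint arm with a two-finger parallel gripper is mounted at the origin on a cart in front of the work surface, level with it; the furniture and walls round the work are solid. World frame = base frame: x ahead of the robot, y to its left, z up, the work surface at z = 0. Lengths are in mm, angles in rad, forces in N, time in s.
With the tool pointing down it reaches from about 425 to 950 mm from the base axis. Payload 3.5 kg.
Tool frame: the origin (TCP) lies on the centre line of the jaws, within the pads' length; the fingertips stand nose_length ahead of it and the grasp point (between the pads) lies 11 mm behind it (nose_length is the distance from the TCP to the fingertips, in mm); z points along the fingers, y is the line along which they close (so a half turn about z gives the same grasp; the last joint's range is limited). The gripper opens to 85 mm and grips with 20 to 120 N. Pads are 22 mm wide; open, the fingers measure 114 mm over their backs; the gripper's body (76 mm by 85 mm) begins 54 mm behind the grasp point. The pads swing forward as they close: fully open they stand 13 mm farther back than shut.
Start: joints at [-1.456, 0.286, 1.577, -0, 1.279, -0.15], TCP at [176.683, -651.452, 239.325] pointing down, gripper open.
Joint ranges: [-2.77, 2.77], [-0.9, 2.22], [0.21, 2.48], [-1.53, 4.67], [0.24, 2.81], [-2.84, 2.84]. Speed limits (rad/s): [2.79, 2.79, 3.14, 3.14, 3.14, 3.14].

## Interface

Orientations are given as a unit quaternion [x, y, z, w].
In Python, from cell import read_state, get_image, calibration, job_done, nose_length gives the robot as it stands.
- The arm moves only by the tool carry_out, never from a script. Its argument "deltas" is text: rows parted by semicolons, each of 4 numbers parted by spaces: the shift along the tool's x, y, z scaled (see below), then the turn about the tool's z scaled (see below). In form: tx ty tz roll; .... A call has 1 to 10 rows; each row shifts and turns the commanded pose from where the row before left it, along the tool's axes as they then stand; what a row does not reach is not made up. The controller multiplies each number of a shift by 0.05 m and each number of a turn by pi rad. A row lasts 1/8 s, in which the tool goes at most 62.5 mm and 10.7 degrees, less where a joint would pass 70% of its speed; a pose out of reach is approached as far as the arm can. A call with a number of a shift or a turn outside -1 to 1 is refused whole. A call with a gripper value outside its range is refused whole. "hand" is the opening, from -1 (shut) to 1 (fully open), set as the call begins (left out, the last holds). The fingers move at their own pace and stop on an object; "grip_force" is the grip in N (left out, the last holds). Time passes only in rows, so rows that do not move let the fingers close. It gives the time, the measured TCP pose, the force, the opening and the grip force at its end, in the units of the state.
- read_state(): the state, without advancing time (a new reading comes with each control period).
- get_image(name): name is "scene" or "side" or "wrist"; returns the picture (384x512x3 uint8, red, green, blue); there is no depth.
- calibration(name): a dict with "intrinsics" (3x3 intrinsics, pixels), "cam_to_world" (4x4, takes a point from camera to world coordinates); the wrist camera has in their place "tool_from_camera" (4x4, takes a point from camera to tool coordinates, whose origin is the TCP and whose axes are the flange's). Camera axes: x right, y down, z forward; pixel columns grow to the right and rows downward; lengths in mm; the calibration is good to about 2 mm. The wrist camera is an equidistant fisheye: a pixel r from the principal point sees the ray r / f radians off the axis. A picture is of the moment at which its call begins: read the wrist's pose just before it. calibration takes no time and is no camera call.
- job_done(): hands the job in; it is judged then, once.
The state is a dict: "time": time; "q": joint angles; "qd": joint speeds; "effort": joint torques, N m; "eef_pos": TCP position; "eef_rot": TCP orientation; "force": force on the tool from outside, world axes, zero at the start; "moment": the same for the moment, N m; "gripper_width": finger opening in mm; "gripper_force": force on a finger pad.
Only numpy, scipy, OpenCV 4.12 (cv2) and the standard library are available. Lean on these libraries where they do the work, as an engineer would, in place of code of your own. Each camera call takes 0.05 s, during which the arm holds its last target. There are 200 camera calls.

## Working session

There is one attempt and no reset: what is moved stays moved. The work goes in short steps, Python scripts to look and compute and a tool call to move; the robot and the scene stay as the last step left them, time stands still between calls to the robot, and variables do not carry over. Pictures are saved under pics/ and viewed, at most 11 in all, crops included, and the job is handed in when it is done.

Besides the shell and the picture viewer there is one more tool, called after "Emit:" as name(argument=value, ...), one argument or row to a line, values as JSON. carry_out: Moves the arm, as the interface text tells. Its arguments: {"type":"object","properties":{"deltas":{"type":"string"},"hand":{"type":"number"},"grip_force":{"type":"number"}},"required":["deltas"]}

```bash
mkdir -p pics; python3 - <<'E'
from cell import *
import cv2
for n in("scene","side"):
    cv2.imwrite(f"pics/{n}0.png",get_image(n)[:,:,::-1])
    c=calibration(n);print(n,c)
print(calibration("wrist"));print(nose_length() if callable(nose_length) else nose_length);print(read_state())
E
```

```text
scene {'intrinsics': array([[432.81996286,   0.        , 265.74419924],
       [  0.        , 432.81996286, 191.07991051],
       [  0.        ,   0.        ,   1.        ]]), 'cam_to_world': array([[-8.74227441e-01, -1.98087454e-01,  4.43269379e-01,
        -2.72681169e+01],
       [-4.85402781e-01,  3.76364108e-01, -7.89135095e-01,
         1.20922620e+03],
       [-1.05129226e-02, -9.05047744e-01, -4.25180032e-01,
         6.11463279e+02],
       [ 0.00000000e+00,  0.00000000e+00,  0.00000000e+00,
         1.00000000e+00]])}
side {'intrinsics': array([[408.86601102,   0.        , 252.64930727],
       [  0.        , 408.86601102, 190.55582733],
       [  0.        ,   0.        ,   1.        ]]), 'cam_to_world': array([[-9.12741152e-01, -2.23254093e-01,  3.42142076e-01,
         8.36529555e+01],
       [-4.08537595e-01,  5.00403988e-01, -7.63343227e-01,
         1.16245789e+03],
       [-7.89759190e-04, -8.36512677e-01, -5.47947003e-01,
         7.78609513e+02],
       [ 0.00000000e+00,  0.00000000e+00,  0.00000000e+00,
         1.00000000e+00]])}
{'intrinsics': array([[297.318639
[... 493 characters left out ...]
0]])}
8.0
{'time': 0.1, 'q': array([-1.45603313e+00,  2.87124362e-01,  1.57806122e+00,  4.15854693e-05,
        1.27856304e+00, -1.50001098e-01]), 'qd': array([-0.00089978, -0.00227171, -0.0013784 , -0.00133264,  0.00142914,
       -0.00082232]), 'effort': array([ 6.34056923e-04, -4.07296371e+01, -2.93697882e+01, -1.57340519e-04,
        3.41922845e-03,  5.98226194e-06]), 'eef_pos': array([ 176.6053644 , -650.88719219,  238.03735543]), 'eef_rot': array([ 9.91250490e-01,  1.31989782e-01,  3.88935691e-05, -1.07746488e-03]), 'force': array([-1.17871489, -0.07288476,  0.32267037]), 'moment': array([ 0.02560318,  0.02817399, -0.02524205]), 'gripper_force': 0.0, 'gripper_width': 85.50387448916953}
```

View pics/scene0.png

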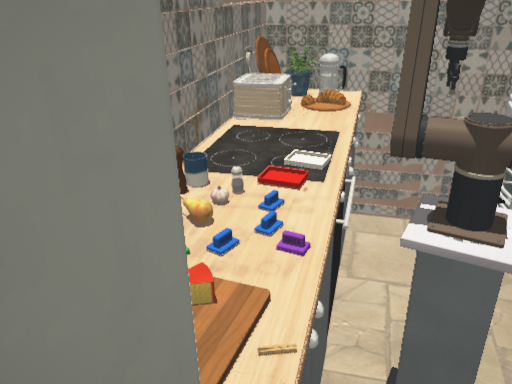

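View pics/side0.png

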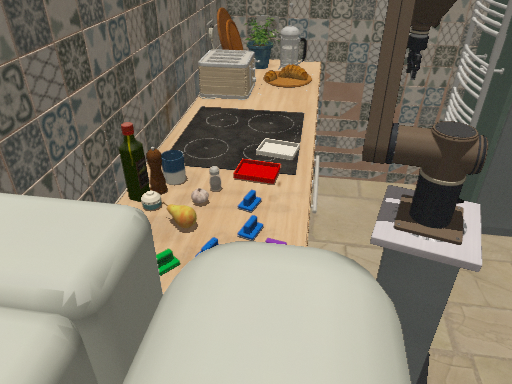

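The scene picture shows the blue blocks at (271,201), (268,224) and (222,242). The purple look-alike is at (293,243), the red tray at (283,177) and the white tray at (308,160). I'll enlarge that area next.

```bash
cat > h.py <<'E'
from cell import *
import numpy as np, cv2
def pix2w(n,u,v,z):
    c=calibration(n);K=c["intrinsics"];T=c["cam_to_world"]
    d=T[:3,:3]@np.linalg.solve(K,[u,v,1.]);o=T[:3,3]
    return (o+d*(z-o[2])/d[2])
E
python3 - <<'E'
from h import *
im=cv2.imread("pics/scene0.png")[145:265,170:330]
cv2.imwrite("pics/crop1.png",cv2.resize(im,None,fx=5,fy=5,interpolation=cv2.INTER_CUBIC))
for n,u,v,z in [("blk1",271,201,20),("blk2",268,224,20),("blk3",222,242,20),("red",283,177,15),("white",308,160,15)]:
    print(n,pix2w("scene",u,v,z).round())
E
```

```text
blk1 [540. 166.  20.]
blk2 [480. 296.  20.]
blk3 [539. 434.  20.]
red [597. -26.  15.]
white [ 587. -217.   15.]
```

View pics/crop1.png

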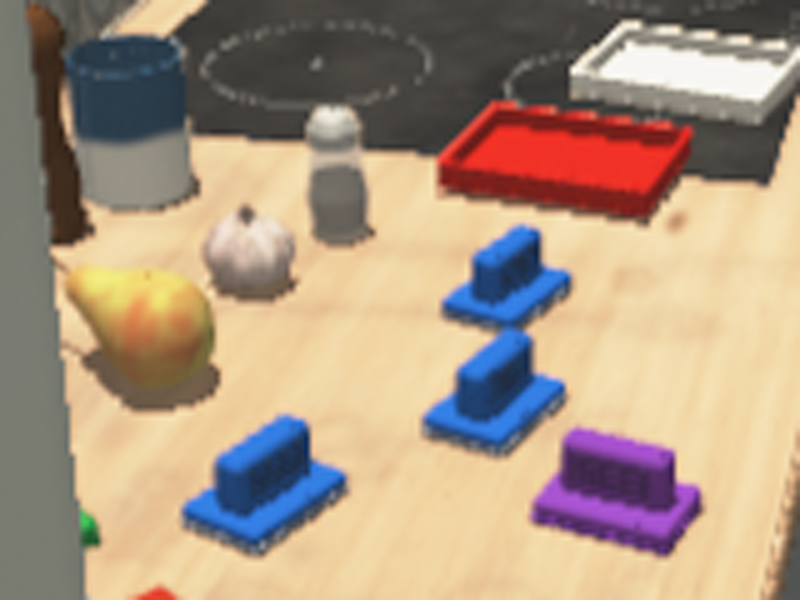

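Emit:
carry_out(
  deltas="0.5 -0.4 -0.1 0; 0.88 -0.8 -0.2 0; 0.88 -0.8 -0.2 0; 0.88 -0.8 -0.2 0; 0.88 -0.8 -0.2 0; 0.88 -0.8 -0.2 0; 0.88 -0.8 -0.1 0; 0.88 -0.8 0 0; 0.88 -0.8 0 0; 0.88 -0.8 0 0",
)

```text
time: 1.35
eef_pos: [484.1, -172.6, 299.0]
eef_rot: [0.991, 0.132, -0.0, -0.0]
force: [1.0, -0.9, -0.2]
gripper_width: 85.5
gripper_force: 0.0
```

Emit:
carry_out(
  deltas="0.37 -0.9 0 0; 0.37 -0.9 0 0; 0.37 -0.9 0 0; 0.37 -0.9 0 0; 0.37 -0.9 0 0; 0.37 -0.9 0 0; 0.37 -0.9 0 0; 0.37 -0.9 0 0; 0.37 -0.9 0 0; 0 0 0 -0.059",
)

```text
time: 2.6
eef_pos: [537.6, 262.8, 298.3]
eef_rot: [0.974, 0.228, -0.001, -0.0]
force: [-0.4, -1.3, 0.5]
gripper_width: 85.4
gripper_force: 0.0
```

Emit:
carry_out(
  deltas="0 0 0 -0.059; 0 0 0 -0.059; 0 0 0 -0.059; 0 0 0 -0.059; 0 0 0 -0.059; 0 0 0 -0.059; 0 0 0 0; 0 0 0 0",
)

```text
time: 3.6
eef_pos: [538.1, 259.9, 299.0]
eef_rot: [0.711, 0.703, -0.0, -0.0]
force: [0.5, -0.2, -0.1]
gripper_width: 85.6
gripper_force: 0.0
```

```bash
python3 - <<'E'
from h import *
import json
s=read_state();im=get_image("wrist")
json.dump([s["eef_pos"].tolist(),s["eef_rot"].tolist()],open("w1.json","w"))
cv2.imwrite("pics/w1raw.png",im[:,:,::-1])
cv2.imwrite("pics/w1.png",cv2.resize(im[:,:,::-1],(800,600),interpolation=cv2.INTER_CUBIC));print(s)
E
```

```text
{'time': 3.6, 'q': array([ 2.80278624e-01,  7.70431579e-02,  1.70777420e+00, -6.60793968e-06,
        1.35741499e+00,  2.91469578e-01]), 'qd': array([ 0.00019605, -0.00346591, -0.00347891,  0.00281459,  0.00195513,
       -0.00989717]), 'effort': array([ 1.89691898e-03, -3.30450976e+01, -2.99593091e+01,  1.08445656e-05,
        2.25406075e-03,  3.20459083e-03]), 'eef_pos': array([538.11025749, 259.89380859, 298.96216103]), 'eef_rot': array([ 7.11051761e-01,  7.03139595e-01, -2.82308389e-04, -1.50373103e-04]), 'force': array([ 0.52347782, -0.22540146, -0.10154431]), 'moment': array([-0.02842735,  0.00932331, -0.033011  ]), 'gripper_force': 0.0, 'gripper_width': 85.6207876629436}
```

View pics/w1.png

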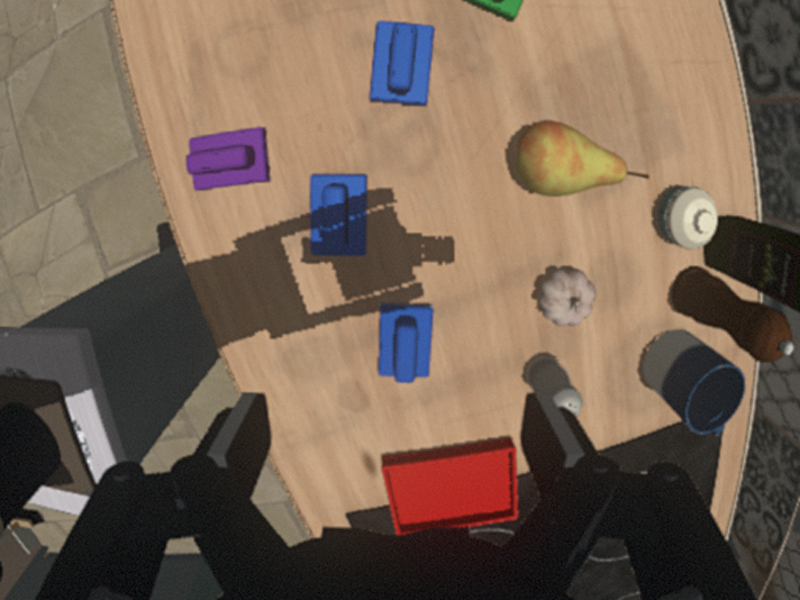

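Wrist view, enlarged: the blue base corners are near (376,22)-(427,105), (311,174)-(366,255) and (381,306)-(429,378). The red tray rim is (382,453), (514,439), (517,520), (398,533).

```bash
cat >> h.py <<'E'
from scipy.spatial.transform import Rotation as R
def w2w(u,v,z,pose):
    c=calibration("wrist");K=c["intrinsics"];T=c["tool_from_camera"]
    d=np.array([u-K[0,2],v-K[1,2]])/K[0,0];r=np.hypot(*d)
    d=np.array([*(d/r*np.sin(r)),np.cos(r)])
    Rw=R.from_quat(pose[1]).as_matrix();o=Rw@T[:3,3]+pose[0];d=Rw@T[:3,:3]@d
    return o+d*(z-o[2])/d[2]
E
python3 - <<'E'
from h import *
import json
p=json.load(open("w1.json"))
q={"far(1)":([(376,22),(434,26),(427,105),(370,101)],14),"mid(2)":([(311,174),(366,174),(366,255),(311,255)],14),
"near(3)":([(381,306),(432,306),(429,378),(379,376)],14),"red":([(382,453),(514,439),(517,520),(398,533)],27)}
for n,(c,z) in q.items():
    P=np.array([w2w(u*.64,v*.64,z,p)[:2] for u,v in c]);e=np.roll(P,-1,0)-P
    print(n,P.mean(0).round(1),"sides",np.linalg.norm(e,axis=1).round(),"yaw of y axis",np.degrees([np.arctan2(*(P[0]-P[3])[::-1]),np.arctan2(*(P[1]-P[2])[::-1])]).round(1))
    print(P.round().tolist())
for n,u,v in[("garlic",567,296),("pear",565,160),("salt",550,380),("purple",230,158)]: print(n,w2w(u*.64,v*.64,20,p).round())
P=np.array([pix2w("scene",170+u/5,145+v/5,27)[:2] for u,v in[(627,25),(800,48),(762,115),(575,75)]]);print(P.round(),P.mean(0))
P=np.array([pix2w("scene",170+u/5,145+v/5,27)[:2] for u,v in[(497,105),(690,130),(650,195),(440,163)]]);print(P.round(),P.mean(0))
E
```

```text
far(1) [545.7 424.7] sides [51. 75. 50. 75.] yaw of y axis [85.3 84.5]
[[523.0, 464.0], [575.0, 460.0], [568.0, 385.0], [517.0, 390.0]]
mid(2) [486.5 286.7] sides [50. 75. 52. 76.] yaw of y axis [87.3 88.7]
[[463.0, 325.0], [513.0, 323.0], [511.0, 249.0], [459.0, 250.0]]
near(3) [547. 160.] sides [49. 78. 51. 75.] yaw of y axis [87.2 88.8]
[[524.0, 199.0], [573.0, 198.0], [571.0, 120.0], [520.0, 123.0]]
red [602.4 -22.4] sides [144. 130. 149. 129.] yaw of y axis [97.2 99.1]
[[521.0, 35.0], [665.0, 48.0], [686.0, -80.0], [538.0, -93.0]]
garlic [706. 209.  20.]
pear [695. 340.  20.]
salt [699. 117.  20.]
purple [388. 345.  20.]
[[ 664. -266.]
 [ 523. -280.]
 [ 497. -139.]
 [ 651. -148.]] [ 583.90715543 -208.33357675]
[[674. -68.]
 [531. -90.]
 [509.  24.]
 [658.  42.]] [593.00057504 -22.91350763]
```

Emit:
carry_out(
  deltas="0.26 -0.52 -0 0; 0.26 -0.52 0.5 0; 0 0 1 0; 0 0 1 0; 0 0 1 0; 0 0 1 0; 0 0 0.7 0; 0 0 0.3 0; 0 0 0.1 0; 0 0 0 0",
  hand=1,
)

```text
time: 4.9
eef_pos: [487.5, 286.8, 20.5]
eef_rot: [0.71, 0.704, 0.001, 0.0]
force: [0.1, -0.9, 0.4]
gripper_width: 85.6
gripper_force: 0.0
```

Emit:
carry_out(
  deltas="0 0 0.1 0; 0 0 0.06 0; 0 0 0 0",
)

```text
time: 5.28
eef_pos: [486.4, 286.4, 11.4]
eef_rot: [0.71, 0.704, 0.0, -0.0]
force: [-0.5, -0.8, 0.7]
gripper_width: 84.9
gripper_force: 0.0
```

Emit:
carry_out(
  deltas="0 0.1 0 0; 0 0.1 0 0; 0 0.1 0 0; 0 0 0 0",
)

```text
time: 5.78
eef_pos: [502.1, 286.2, 11.5]
eef_rot: [0.71, 0.704, 0.0, 0.0]
force: [0.4, 0.4, 0.9]
gripper_width: 85.7
gripper_force: 0.0
```

Emit:
carry_out(
  deltas="0 0.1 0 0; 0 0.1 0 0",
)

```text
time: 6.02
eef_pos: [511.7, 286.2, 11.3]
eef_rot: [0.71, 0.704, -0.0, -0.0]
force: [0.2, 0.5, 0.1]
gripper_width: 85.3
gripper_force: 0.0
```

```bash
python3 - <<'E'
from h import *
s=read_state();im=get_image("wrist");print(s["eef_pos"],s["force"])
cv2.imwrite("pics/w2.png",cv2.resize(im[:,:,::-1],(800,600),interpolation=cv2.INTER_CUBIC))
E
```

```text
[511.72816991 286.19703388  11.28857478] [0.16699221 0.47221174 0.05048338]
```

View pics/w2.png

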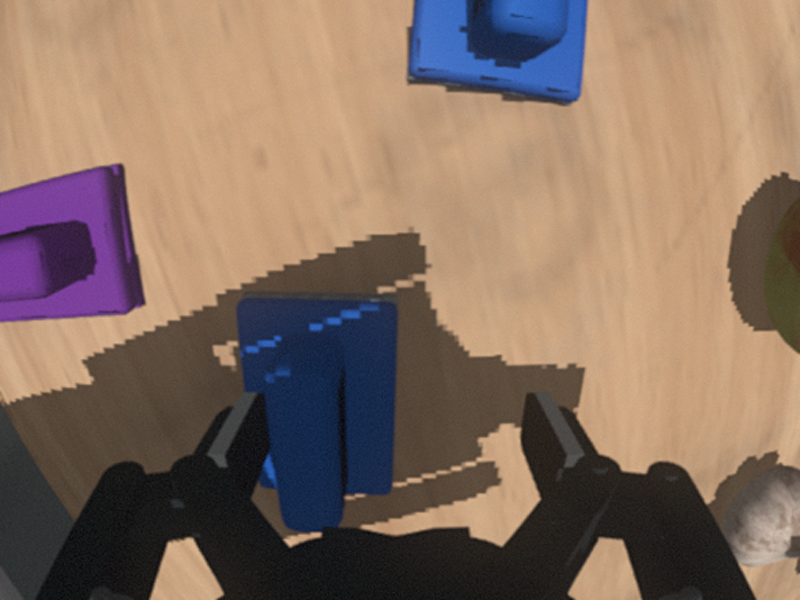

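Open tips sit above the base (left finger overlies it, block at (240-395, 298-490) not pushed), so I go back, go lower and push on the base edge.

Emit:
carry_out(
  deltas="0 -0.25 0 0; 0 -0.25 0 0; 0 0 0 0; 0 0 0.1 0; 0 0 0.1 0; 0 0 0 0",
)

```text
time: 6.82
eef_pos: [486.2, 286.2, 0.6]
eef_rot: [0.71, 0.704, -0.001, -0.0]
force: [-0.5, -0.2, -0.6]
gripper_width: 85.6
gripper_force: 0.0
```

Emit:
carry_out(
  deltas="0 0.1 0 0; 0 0.1 0 0; 0 0.1 0 0; 0 0.1 0 0; 0 0.08 0 0",
)

```text
time: 7.45
eef_pos: [510.4, 286.1, 1.2]
eef_rot: [0.71, 0.704, -0.0, -0.0]
force: [-0.8, 0.0, 0.7]
gripper_width: 85.8
gripper_force: 0.8
```

Emit:
carry_out(
  deltas="0 0.08 0 0; 0 0.08 0 0",
)

```text
time: 7.7
eef_pos: [518.5, 286.1, 1.2]
eef_rot: [0.71, 0.704, -0.0, -0.0]
force: [-0.8, -0.2, -0.0]
gripper_width: 85.5
gripper_force: 0.7
```

Emit:
carry_out(
  deltas="0 0.08 0 0; 0 0.08 0 0",
)

```text
time: 7.95
eef_pos: [526.7, 286.0, 1.2]
eef_rot: [0.71, 0.704, -0.0, -0.0]
force: [-0.9, 0.2, 0.1]
gripper_width: 85.4
gripper_force: 0.6
```

Mid block: pad force 0.6–0.8 N while sliding, so it is fine. I'll grasp it.

Emit:
carry_out(
  deltas="0 -0.17 -0.24 0; 0 -0.17 -0.24 0; 0 0 0 0",
)

```text
time: 8.32
eef_pos: [509.9, 286.8, 27.3]
eef_rot: [0.71, 0.704, 0.002, 0.001]
force: [-0.1, 1.0, 0.1]
gripper_width: 85.5
gripper_force: 0.0
```

Emit:
carry_out(
  deltas="0 0 0 0; 0 0 0 0; 0 0 0 0; 0 0 0 0; 0 0 0 0; 0 0 0 0",
  hand=-1,
  grip_force=50,
)

```text
time: 9.07
eef_pos: [509.7, 286.2, 25.3]
eef_rot: [0.71, 0.704, 0.0, 0.0]
force: [0.7, 0.3, -0.5]
gripper_width: 19.1
gripper_force: 50.1
```

Emit:
carry_out(
  deltas="0 0 -0.5 0; 0 0 -1 0; -0.5 0.17 -0.8 0; -0.87 0.17 -0.7 0; -0.87 0.17 0 0; -0.87 0.17 0 0; -0.87 0.17 0 0; -0.87 0.17 0 0; -0.87 0.17 0 0; -0.87 0.17 0 0",
)

```text
time: 10.32
eef_pos: [573.0, -44.8, 172.7]
eef_rot: [0.71, 0.704, -0.001, -0.002]
force: [0.1, -0.4, -6.4]
gripper_width: 19.1
gripper_force: 50.2
```

Emit:
carry_out(
  deltas="0 0 0 0; 0 0 0 0",
)

```text
time: 10.58
eef_pos: [573.2, -43.5, 173.3]
eef_rot: [0.71, 0.704, -0.001, -0.002]
force: [0.0, -0.5, -5.6]
gripper_width: 19.4
gripper_force: 50.0
```

```bash
python3 - <<'E'
from h import *
import json
s=read_state();im=get_image("wrist");print(s["eef_pos"],s["force"],s["gripper_force"],s["gripper_width"])
json.dump([s["eef_pos"].tolist(),s["eef_rot"].tolist()],open("w3.json","w"))
cv2.imwrite("pics/w3.png",cv2.resize(im[:,:,::-1],(800,600),interpolation=cv2.INTER_CUBIC))
E
```

```text
[573.22118699 -43.47879464 173.28471661] [ 5.23860821e-03 -5.01571090e-01 -5.59871189e+00] 49.9923974275589 19.424297848247896
```

View pics/w3.png

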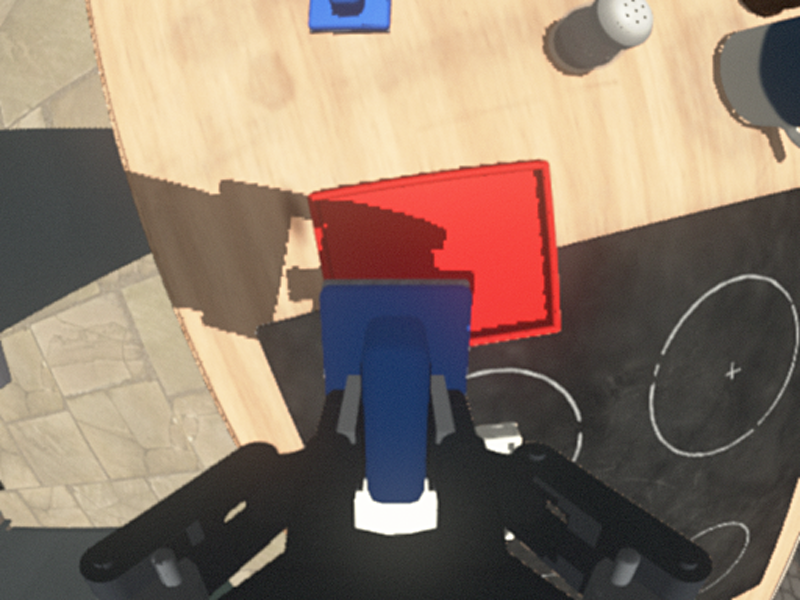

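The wrist view shows three outer rim corners of the red tray at (311,195), (548,160) and (561,330). The white tray is mostly hidden at (500,435), so I'll move over it.

Emit:
carry_out(
  deltas="-0.93 0 0 0; -0.93 0 0 0; -0.93 0 0 0; -0.93 0 0 0; 0 0 0 0; 0 0 0 0",
)

```text
time: 11.38
eef_pos: [572.8, -228.4, 174.5]
eef_rot: [0.71, 0.704, 0.0, -0.001]
force: [0.5, 1.6, -6.1]
gripper_width: 19.7
gripper_force: 50.1
```

```bash
python3 - <<'E'
from h import *
import json
p=json.load(open("w3.json"))
P=np.array([w2w(u*.64,v*.64,27,p)[:2] for u,v in[(311,195),(548,160),(561,330)]])
print("red",P.round(1).tolist(),"c",(P[0]+P[2])/2,np.linalg.norm(np.diff(P,axis=0),axis=1),np.degrees(np.arctan2(*(P[1]-P[0])[::-1])),np.degrees(np.arctan2(*(P[1]-P[2])[::-1])))
s=read_state();im=get_image("wrist");print(s["eef_pos"],s["force"],s["gripper_force"],s["gripper_width"])
json.dump([s["eef_pos"].tolist(),s["eef_rot"].tolist()],open("w4.json","w"))
cv2.imwrite("pics/w4.png",cv2.resize(im[:,:,::-1],(800,600),interpolation=cv2.INTER_CUBIC))
E
```

```text
red [[521.8, 14.8], [667.6, 37.3], [685.3, -75.3]] c [603.56582192 -30.2142569 ] [147.4422757  113.94036146] 8.768069843659912 98.9511406300247
[ 572.78917432 -228.44165225  174.52286355] [ 0.50121548  1.6062543  -6.09980423] 50.077242851257324 19.71221799740887
```

View pics/w4.png

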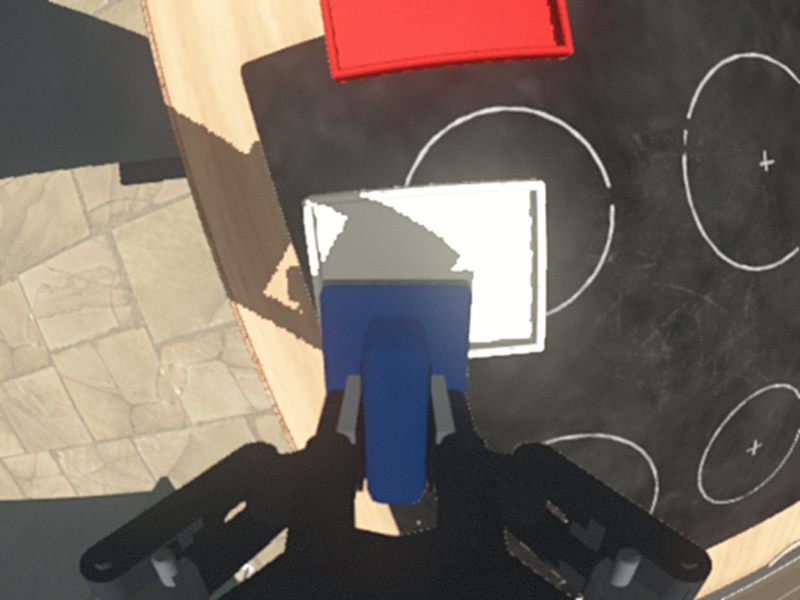

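White tray rim corners: (304,200), (545,181) and (545,350).

```bash
python3 - <<'E'
from h import *
import json
p=json.load(open("w4.json"))
P=np.array([w2w(u*.64,v*.64,27,p)[:2] for u,v in[(304,200),(545,181),(545,350)]])
print("white",P.round(1).tolist(),"c",(P[0]+P[2])/2,np.linalg.norm(np.diff(P,axis=0),axis=1),np.degrees(np.arctan2(*(P[1]-P[0])[::-1])),np.degrees(np.arctan2(*(P[1]-P[2])[::-1])))
P=np.array([w2w(u*.64,v*.64,27,p)[:2] for u,v in[(333,80),(572,52)]]);print("red near edge",P,np.linalg.norm(P[1]-P[0]))
for u,v in[(322,283),(470,282)]: print("held block far edge (z~base top)",w2w(u*.64,v*.64,p[0][2]-25.3+14,p))
print(p)
E
```

```text
white [[517.0, -173.2], [666.4, -160.9], [675.8, -275.4]] c [ 596.41756555 -224.30488162] [149.89838791 114.88950508] 4.735346575338982 94.70850157211052
red near edge [[536.50165112 -99.9388696 ]
 [683.67023147 -76.42259196]] 149.0355875490163
held block far edge (z~base top) [ 548.70026994 -187.61158633  163.22286355]
held block far edge (z~base top) [ 597.60851267 -187.63097619  163.22286355]
[[572.7891743239604, -228.44165225224518, 174.5228635513404], [0.7098494526899884, 0.7043525817685383, 8.60346201727194e-05, -0.0010898026254763295]]
```

Emit:
carry_out(
  deltas="0.03 0.47 0 -0.029; 0 0 0.7 0; 0 0 0.8 0; 0 0 0.6 0; 0 0 0.4 0; 0 0 0.2 0; 0 0 0 0; 0 0 0 0",
)

```text
time: 12.42
eef_pos: [597.8, -229.2, 42.0]
eef_rot: [0.677, 0.736, 0.0, 0.001]
force: [0.6, -0.8, -4.8]
gripper_width: 19.5
gripper_force: 50.3
```

Emit:
carry_out(
  deltas="0 0 0.02 0; 0 0 0.02 0; 0 0 0 0",
)

```text
time: 12.8
eef_pos: [596.5, -228.6, 38.4]
eef_rot: [0.677, 0.736, 0.0, -0.0]
force: [0.9, 0.8, -5.2]
gripper_width: 19.2
gripper_force: 50.3
```

Emit:
carry_out(
  deltas="0 0 0.03 0; 0 0 0 0",
)

```text
time: 13.05
eef_pos: [596.4, -228.5, 36.6]
eef_rot: [0.677, 0.736, -0.0, -0.0]
force: [-0.4, 0.3, -5.9]
gripper_width: 18.8
gripper_force: 50.3
```

Emit:
carry_out(
  deltas="0 0 0.02 0; 0 0 0 0",
)

```text
time: 13.3
eef_pos: [596.5, -228.5, 35.7]
eef_rot: [0.677, 0.736, -0.0, -0.0]
force: [0.0, -0.8, -6.2]
gripper_width: 19.2
gripper_force: 50.3
```

Emit:
carry_out(
  deltas="0 0 0.02 0; 0 0 0 0",
)

```text
time: 13.55
eef_pos: [597.0, -228.8, 35.6]
eef_rot: [0.677, 0.736, 0.0, 0.0]
force: [-0.8, 1.0, -1.6]
gripper_width: 19.0
gripper_force: 50.9
```

Emit:
carry_out(
  deltas="0 0 0.02 0; 0 0 0 0",
)

```text
time: 13.8
eef_pos: [597.5, -229.0, 35.5]
eef_rot: [0.677, 0.736, 0.0, 0.001]
force: [-2.8, 1.7, 5.6]
gripper_width: 19.3
gripper_force: 52.0
```

Emit:
carry_out(
  deltas="0 0 0 0; 0 0 0 0; 0 0 0 0; 0 0 0 0; 0 0 -0.5 0; 0 0 -1 0; 0 0 -0.5 0.037",
  hand=1,
)

```text
time: 14.68
eef_pos: [597.9, -229.3, 137.0]
eef_rot: [0.72, 0.694, 0.001, 0.002]
force: [0.9, -0.9, -0.4]
gripper_width: 85.3
gripper_force: 0.0
```

Emit:
carry_out(
  deltas="0.97 -0.16 0 0; 0.97 -0.16 0 0; 0.97 -0.16 0 0; 0.97 -0.16 0 0; 0.97 -0.16 0 0; 0.97 -0.16 0 0; 0.97 -0.16 0 0; 0.97 -0.16 0 0; 0 0 0 0; 0 0 0.5 0",
)

```text
time: 15.92
eef_pos: [547.7, 161.7, 111.0]
eef_rot: [0.718, 0.696, 0.002, 0.002]
force: [0.6, -0.6, -0.0]
gripper_width: 85.6
gripper_force: 0.0
```

Descend from z 110 to 1.

Emit:
carry_out(
  deltas="0 0 0.8 0; 0 0 0.6 0; 0 0 0.4 0; 0 0 0.2 0; 0 0 0.1 0; 0 0 0 0; 0 0 0 0",
)

```text
time: 16.8
eef_pos: [546.5, 161.5, 4.9]
eef_rot: [0.719, 0.695, 0.001, 0.001]
force: [0.3, -0.0, -0.0]
gripper_width: 85.6
gripper_force: 0.0
```

Emit:
carry_out(
  deltas="0 0 0.08 0; 0 0.1 0 0; 0 0.1 0 0; 0 0.1 0 0; 0 0.1 0 0; 0 0.08 0 0",
)

```text
time: 17.55
eef_pos: [565.8, 160.6, -1.0]
eef_rot: [0.719, 0.695, -0.005, -0.004]
force: [-10.3, 0.4, 8.5]
gripper_width: 85.5
gripper_force: 5.1
```

Emit:
carry_out(
  deltas="0 0.08 0 0; 0 0.08 0 0",
)

```text
time: 17.8
eef_pos: [573.6, 160.4, -0.9]
eef_rot: [0.719, 0.695, -0.005, -0.004]
force: [-9.9, 0.2, 6.6]
gripper_width: 85.4
gripper_force: 4.8
```

Emit:
carry_out(
  deltas="0 0.08 0 0; 0 0.08 0 0",
)

```text
time: 18.05
eef_pos: [581.7, 160.2, -1.0]
eef_rot: [0.719, 0.695, -0.005, -0.004]
force: [-9.8, -0.3, 7.9]
gripper_width: 85.2
gripper_force: 4.8
```

Fingertips touch the table (z force 8 N). I'll lift 3 mm and push again so the reading is clean.

Emit:
carry_out(
  deltas="0 0 -0.07 0; 0 0 0 0; 0 0.08 0 0; 0 0.08 0 0",
)

```text
time: 18.55
eef_pos: [592.7, 159.8, 2.8]
eef_rot: [0.719, 0.695, -0.001, -0.001]
force: [-3.2, -0.7, 0.4]
gripper_width: 85.2
gripper_force: 2.0
```

Emit:
carry_out(
  deltas="0 0.08 0 0; 0 0.08 0 0",
)

```text
time: 18.8
eef_pos: [601.9, 159.4, 3.0]
eef_rot: [0.719, 0.695, 0.0, 0.0]
force: [-3.5, 0.1, -1.9]
gripper_width: 85.4
gripper_force: 1.8
```

Wrist −3.5 N versus −0.9 N for the fine block, so this one is coarse. Grasp it.

Emit:
carry_out(
  deltas="0 -0.17 -0.23 0; 0 -0.17 -0.22 0; 0 0 0 0",
)

```text
time: 19.18
eef_pos: [585.8, 160.3, 28.3]
eef_rot: [0.719, 0.695, 0.002, 0.001]
force: [-0.6, -0.1, 0.6]
gripper_width: 85.2
gripper_force: 0.0
```

Emit:
carry_out(
  deltas="0 0 0 0; 0 0 0 0; 0 0 0 0; 0 0 0 0; 0 0 0 0; 0 0 0 0",
  hand=-1,
  grip_force=50,
)

```text
time: 19.92
eef_pos: [585.2, 160.0, 25.8]
eef_rot: [0.719, 0.695, 0.0, 0.0]
force: [3.1, -0.6, -2.8]
gripper_width: 19.0
gripper_force: 52.8
```

Emit:
carry_out(
  deltas="0 0 -0.6 0; 0 0 -0.8 0; -0.915 0.29 0 -0.03; 0 0 0 0",
)

```text
time: 20.42
eef_pos: [596.7, 111.4, 94.4]
eef_rot: [0.686, 0.727, -0.002, -0.001]
force: [-0.2, 0.9, -7.3]
gripper_width: 19.3
gripper_force: 52.1
```

Emit:
carry_out(
  deltas="0 0 0 -0.031; -0.94 0.125 0 0; -0.94 0.125 0 0; -0.94 0.125 0 0; 0 0 0 0; 0 0 0 0",
)

```text
time: 21.18
eef_pos: [636.3, -21.6, 93.4]
eef_rot: [0.649, 0.76, -0.001, -0.003]
force: [0.1, 1.5, -6.8]
gripper_width: 19.3
gripper_force: 52.2
```

```bash
python3 - <<'E'
from h import *
import json
s=read_state();im=get_image("wrist");print(s["eef_pos"],s["force"],s["gripper_force"],s["gripper_width"])
print(np.degrees(R.from_quat(s["eef_rot"]).as_euler("zyx")))
json.dump([s["eef_pos"].tolist(),s["eef_rot"].tolist()],open("w5.json","w"))
cv2.imwrite("pics/w5.png",cv2.resize(im[:,:,::-1],(800,600),interpolation=cv2.INTER_CUBIC))
E
```

```text
[636.26355437 -21.60124224  93.419343  ] [ 0.12883575  1.49326799 -6.78873247] 52.21097230911255 19.331862273760766
[ -99.0018066    -0.31095576 -179.89068876]
```

View pics/w5.png

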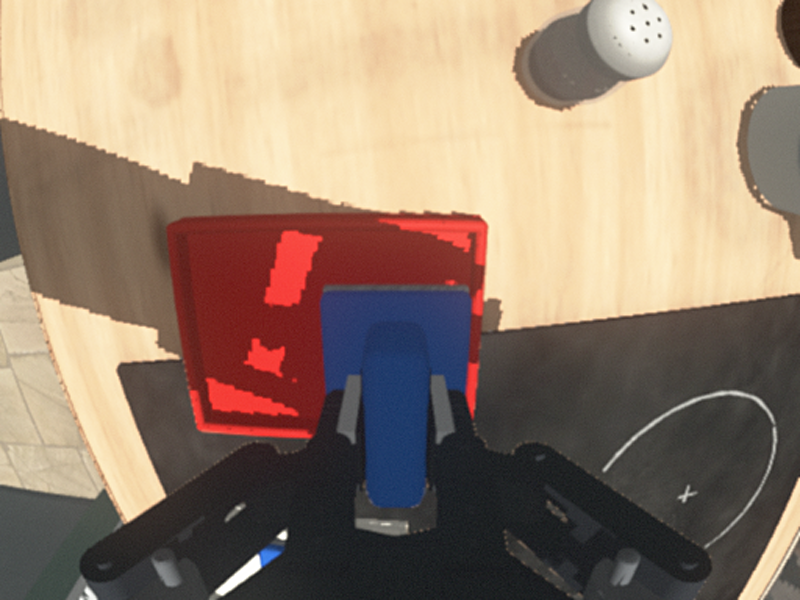

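The held block lines up with the red tray (block 322–470 px, tray 170–485 px), towards its +x side. I'll lower it.

Emit:
carry_out(
  deltas="-0.09 0 0.4 0; 0 0 0.4 0; 0 0 0.2 0; 0 0 0.1 0; 0 0 0 0; 0 0 0 0",
)

```text
time: 21.98
eef_pos: [639.8, -27.0, 41.7]
eef_rot: [0.649, 0.761, 0.0, 0.001]
force: [0.1, -0.6, -6.4]
gripper_width: 18.9
gripper_force: 52.0
```

Emit:
carry_out(
  deltas="0 0 0.02 0; 0 0 0 0",
)

```text
time: 22.22
eef_pos: [639.2, -26.9, 40.2]
eef_rot: [0.649, 0.761, 0.0, 0.0]
force: [-0.6, -0.2, -7.7]
gripper_width: 19.1
gripper_force: 52.1
```

Emit:
carry_out(
  deltas="0 0 0.02 0; 0 0 0 0",
)

```text
time: 22.48
eef_pos: [638.9, -26.9, 38.7]
eef_rot: [0.649, 0.761, -0.0, -0.0]
force: [1.1, 0.5, -7.4]
gripper_width: 18.8
gripper_force: 52.1
```

Emit:
carry_out(
  deltas="0 -0.05 0.03 0; 0 0 0 0",
)

```text
time: 22.72
eef_pos: [636.1, -27.2, 37.0]
eef_rot: [0.649, 0.761, -0.0, -0.0]
force: [-0.8, 0.1, -6.3]
gripper_width: 19.0
gripper_force: 52.1
```

Emit:
carry_out(
  deltas="0 0 0.03 0; 0 0 0 0",
)

```text
time: 22.98
eef_pos: [636.7, -27.3, 36.1]
eef_rot: [0.649, 0.761, 0.0, 0.0]
force: [0.2, -0.1, -5.3]
gripper_width: 19.0
gripper_force: 52.3
```

Emit:
carry_out(
  deltas="0 0 0.01 0; 0 0 0 0",
)

```text
time: 23.22
eef_pos: [636.7, -27.3, 36.0]
eef_rot: [0.649, 0.761, -0.0, 0.0]
force: [-2.0, 0.5, -0.0]
gripper_width: 19.1
gripper_force: 53.0
```

Emit:
carry_out(
  deltas="0 0 0 0; 0 0 0 0; 0 0 0 0; 0 0 0 0; 0 0 -0.5 0; 0 0 -1 0; 0 0 -0.6 0.039; 0 0 0 0.039; 0 0 0 0",
  hand=1,
)

```text
time: 24.35
eef_pos: [636.7, -27.3, 140.9]
eef_rot: [0.737, 0.676, 0.0, 0.0]
force: [-0.1, -0.2, 0.3]
gripper_width: 85.5
gripper_force: 0.0
```

Emit:
carry_out(
  deltas="0.98 -0.29 0 0; 0.98 -0.29 0 0; 0.98 -0.29 0 0; 0.98 -0.29 0 0; 0.98 -0.29 0 0; 0.98 -0.29 0 0; 0.98 -0.29 0 0; 0.98 -0.29 0 0; 0.98 -0.29 0 0; 0 0 0 0",
)

```text
time: 25.6
eef_pos: [543.1, 426.3, 139.1]
eef_rot: [0.735, 0.678, -0.001, -0.0]
force: [0.1, -0.3, -0.4]
gripper_width: 85.6
gripper_force: 0.0
```

Emit:
carry_out(
  deltas="0 0 0.9 0; 0 0 0.8 0; 0 0 0.6 0; 0 0 0.3 0; 0 0 0.1 0; 0 0 0 0; 0 0 0 0; 0 0 0 0",
)

```text
time: 26.6
eef_pos: [545.6, 423.9, 6.7]
eef_rot: [0.737, 0.676, 0.001, 0.0]
force: [0.3, 1.0, 0.4]
gripper_width: 84.9
gripper_force: 0.0
```

Emit:
carry_out(
  deltas="0 0 0.07 0; 0 -0.1 0 0; 0 -0.1 0 0; 0 -0.1 0 0; 0 -0.1 0 0; 0 -0.08 0 0",
)

```text
time: 27.35
eef_pos: [521.5, 425.5, 2.0]
eef_rot: [0.737, 0.676, 0.001, 0.0]
force: [2.9, -0.3, -3.2]
gripper_width: 85.2
gripper_force: 1.7
```

Emit:
carry_out(
  deltas="0 -0.08 0 0; 0 -0.08 0 0",
)

```text
time: 27.6
eef_pos: [513.3, 426.2, 2.1]
eef_rot: [0.737, 0.676, 0.0, 0.0]
force: [4.1, -0.3, -1.4]
gripper_width: 85.7
gripper_force: 1.8
```

Emit:
carry_out(
  deltas="0 -0.08 0 0; 0 -0.08 0 0",
)

```text
time: 27.85
eef_pos: [505.1, 426.9, 2.1]
eef_rot: [0.737, 0.676, 0.0, 0.0]
force: [3.8, -1.1, -0.7]
gripper_width: 85.2
gripper_force: 1.9
```

3.8 N, so coarse. Grasp it.

Emit:
carry_out(
  deltas="0 0.17 -0.23 0; 0 0.17 -0.24 0; 0 0 0 0; 0 0 0 0",
)

```text
time: 28.35
eef_pos: [521.9, 425.3, 25.5]
eef_rot: [0.737, 0.676, -0.0, -0.0]
force: [0.2, -2.0, 0.9]
gripper_width: 85.2
gripper_force: 0.0
```

Emit:
carry_out(
  deltas="0 0 0 0; 0 0 0 0; 0 0 0 0; 0 0 0 0; 0 0 0 0; 0 0 0 0",
  hand=-1,
  grip_force=50,
)

```text
time: 29.1
eef_pos: [521.5, 425.4, 25.3]
eef_rot: [0.737, 0.676, -0.0, -0.0]
force: [-2.8, -0.2, 1.8]
gripper_width: 19.3
gripper_force: 50.6
```

Emit:
carry_out(
  deltas="0 0 -0.5 0; 0 0 -0.9 0; 0 0 -0.4 0; 0 0 0 -0.039; 0 0 0 -0.038",
)

```text
time: 29.72
eef_pos: [521.2, 424.7, 113.6]
eef_rot: [0.649, 0.761, -0.001, -0.0]
force: [0.2, -0.5, -7.3]
gripper_width: 19.1
gripper_force: 49.9
```

Emit:
carry_out(
  deltas="-0.93 -0.046 0 0; -0.93 -0.046 0 0; -0.93 -0.046 0 0; -0.93 -0.046 0 0; -0.93 -0.046 0 0; -0.93 -0.046 0 0; -0.93 -0.046 0 0; -0.93 -0.046 0 0; -0.93 -0.046 0 0; -0.93 -0.046 0 0",
)

```text
time: 30.98
eef_pos: [569.9, -39.0, 113.6]
eef_rot: [0.65, 0.76, -0.001, -0.001]
force: [0.9, 0.2, -6.4]
gripper_width: 19.1
gripper_force: 50.1
```

Emit:
carry_out(
  deltas="0 0 0 0; 0 0 0 0; 0 0 0 0",
)

```text
time: 31.35
eef_pos: [570.3, -36.5, 114.4]
eef_rot: [0.65, 0.76, -0.0, -0.001]
force: [0.1, -0.4, -5.8]
gripper_width: 18.7
gripper_force: 50.1
```

```bash
python3 - <<'E'
from h import *
s=read_state();im=get_image("wrist");print(s["eef_pos"],s["force"],s["gripper_force"],s["gripper_width"])
print(np.degrees(R.from_quat(s["eef_rot"]).as_euler("zyx")))
cv2.imwrite("pics/w6.png",cv2.resize(im[:,:,::-1],(800,600),interpolation=cv2.INTER_CUBIC))
E
```

```text
[570.27497844 -36.47398161 114.44661694] [ 0.08596574 -0.38302907 -5.83379357] 50.05013644695282 18.744764915500223
[-9.89448200e+01 -8.89938704e-02 -1.79968463e+02]
```

View pics/w6.png

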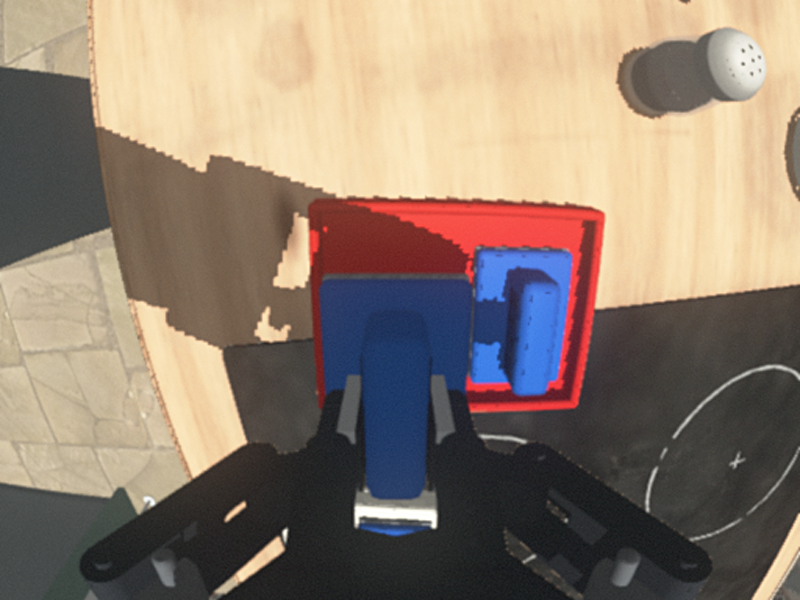

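The first coarse block lies flat at (475–572, 250–385) in the red tray, and the held one lines up beside it. I'll lower it.

Emit:
carry_out(
  deltas="-0.06 0 0.5 0; 0 0 0.5 0; 0 0 0.3 0; 0 0 0.15 0; 0 0 0 0; 0 0 0 0; 0 0 0 0",
)

```text
time: 32.28
eef_pos: [572.2, -40.8, 43.9]
eef_rot: [0.65, 0.76, 0.0, 0.001]
force: [0.6, 0.7, -7.4]
gripper_width: 19.0
gripper_force: 49.9
```

Emit:
carry_out(
  deltas="0 0 0.04 0; 0 0 0 0",
)

```text
time: 32.52
eef_pos: [571.3, -40.6, 40.8]
eef_rot: [0.65, 0.76, -0.0, -0.0]
force: [-0.5, 0.5, -6.5]
gripper_width: 19.4
gripper_force: 49.9
```

Emit:
carry_out(
  deltas="0 0 0.06 0; 0 0 0 0; 0 0 0 0",
)

```text
time: 32.9
eef_pos: [571.4, -40.5, 37.7]
eef_rot: [0.65, 0.76, -0.0, -0.0]
force: [0.7, -1.2, -6.6]
gripper_width: 19.2
gripper_force: 50.0
```

Emit:
carry_out(
  deltas="0 0 0.03 0; 0 0 0 0",
)

```text
time: 33.15
eef_pos: [571.3, -40.5, 36.2]
eef_rot: [0.65, 0.76, -0.0, -0.0]
force: [-1.2, 0.0, -5.8]
gripper_width: 19.3
gripper_force: 50.0
```

Emit:
carry_out(
  deltas="0 0 0.02 0; 0 0 0 0",
)

```text
time: 33.4
eef_pos: [571.6, -40.6, 35.6]
eef_rot: [0.65, 0.76, 0.0, 0.0]
force: [-1.0, -0.7, -4.5]
gripper_width: 19.1
gripper_force: 50.3
```

Emit:
carry_out(
  deltas="0 0 0.02 0; 0 0 0 0",
)

```text
time: 33.65
eef_pos: [571.6, -40.6, 35.6]
eef_rot: [0.65, 0.76, -0.0, -0.0]
force: [-5.0, 1.0, 4.8]
gripper_width: 18.8
gripper_force: 51.6
```

Emit:
carry_out(
  deltas="0 0 0 0; 0 0 0 0; 0 0 0 0; 0 0 -0.3 0; 0 0 -0.6 0; 0 0 -1 0; 0 0 -1 0; 0 0 -1 0; 0 0 0 0; 0 0 0 0",
  hand=-0.1,
)

```text
time: 34.9
eef_pos: [571.3, -40.5, 229.8]
eef_rot: [0.65, 0.76, 0.0, 0.0]
force: [0.4, 0.3, -1.9]
gripper_width: 38.4
gripper_force: 0.0
```

```bash
python3 - <<'E'
from h import *
s=read_state();im=get_image("wrist");print(s["eef_pos"],s["force"],s["gripper_force"],s["gripper_width"])
cv2.imwrite("pics/w7.png",im[:,:,::-1])
im=get_image("scene")[:,:,::-1][145:265,170:330]
cv2.imwrite("pics/s7.png",cv2.resize(im,None,fx=5,fy=5,interpolation=cv2.INTER_CUBIC))
E
```

```text
[571.26327635 -40.50028999 229.76749119] [ 0.37135345  0.29992    -1.87649774] 0.0 38.360021148068405
```

View pics/s7.png

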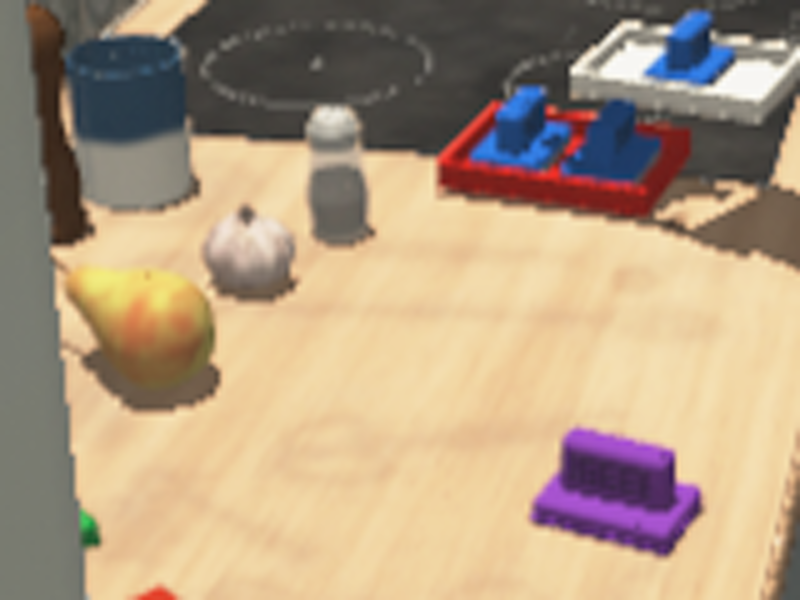

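View pics/w7.png

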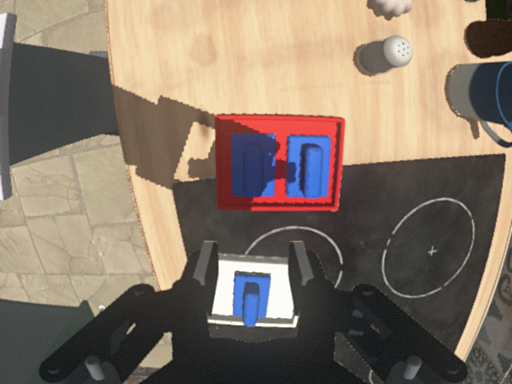

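Both pictures show two blocks flat in the red tray (wrist view near (253,165) and (308,165)) and one flat in the white tray (near (250,298)). The salt shaker, garlic and pear look unmoved, and the arm is clear.

```bash
python3 -c "from cell import *;print(job_done())"
```

```text
the job is handed in; nothing more can be done
None
```

I handed the job in: the two coarse blocks (drag about 3.5 and 3.8 N) are in the red tray and the fine one (0.6–0.9 N) is in the white tray, all lying flat with the bystanders unmoved in the last pictures; no verdict was returned.

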